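Change over and tare the packing-table bar scale

TASK

The scale on the packing table has just been checked: lift the blue check weight off its bar and stand it upright in the grey tray. Then drape the yellow two-pocket carrier over the middle of the bar so that it hangs freely and level, lowering it gently so the bar is never driven down to its stop, and finally turn the black tare knob until the red mark on the dial ring is at the tip of the black needle. Leave the jar, the can and the red box where they are.

Things in the scene. Friction and masses are not known exactly. Their poses are not given: they have to be found in the camera images.
- scale: Green bench scale, fixed. Origin: underside centre, on the table; x its depth, y its length, z up. Base 160 x 430 x 14 mm. Towards +y two posts (216 mm high, inner faces at y 60 and 180 mm) carry a steel bar, its middle at y 120. Towards -y a housing (x +-75, y -210 to 0, 70 mm high) has an upward-facing dial (centre at y -65) and a black tare knob (axis at y -165), all at x 0.
- bar_mid (a point): Middle of the steel weighing bar's axis; the bar is 16 mm in diameter and runs along this frame's y, 120 mm of it free between the posts. Unloaded, its axis is 200 mm above the table; it sinks on a spring (400 N/m, about 25 mm per kg) and rises when unloaded.
- bar (a joint): How far the bar has sunk (m): 0 unloaded, about 0.015 with the check weight, 0.005 to 0.010 with the carrier, mechanical stop at 0.028. Driving it beyond 0.024 overloads the scale.
- weight_centre (a point): Centre of the blue steel check weight (0.6 kg), an inverted-U saddle 44 (x, across) x 50 (y, along the bar) x 72 mm (z): legs 10 mm thick, slot 24 mm wide and 60 mm deep, open below. This point is 36 mm above its feet. It starts astride the bar; grip it across its 44 mm width, near the top. It can stand on its two legs.
- tray: Grey open tray, 130 x 130 x 20 mm outside, walls and floor 5 mm thick, fixed to the table. Origin: centre of its underside.
- carrier_centre (a point): Yellow carrier (0.2 to 0.45 kg), an inverted-U saddle with an open pocket 26 mm high at the foot of each leg; 106 (x) x 70 (y) x 101 mm (z). This point is 50 mm above its underside, mid-way. Legs: upright walls 4 mm thick, 36 mm apart inside, 44 mm outside; grip them from outside across x, 35 to 88 mm above the underside. It starts standing on the table on its pockets.
- carrier_ridge (a point): Middle of the inner ridge of the carrier's blunt roof, which joins its legs and centres itself on the bar; 99 mm above its underside. Hung, the carrier's y lies along the bar (either way round), this point is 9 mm above the bar's axis and the carrier's centre 40 mm below the axis.
- dial_centre (a point): Centre of the dial, on the axis of needle and ring, 77 mm above the table. Bezel 132 mm across, 79 mm high.
- needle_tip (a point): Tip of the black needle, 46 mm from the dial centre; its frame's x points outwards along the needle. The load on the bar turns the needle clockwise seen from above, 0.13 rad per mm of sinking.
- zero_mark (a point): Inner end of the red mark (10 mm wide, 13 mm long) on the white dial ring, 46 mm from the dial centre; its frame's x points outwards through the mark. The tare knob turns the ring in the same sense, by 0.6 rad for each rad of the knob. At the start the mark is anticlockwise of where the needle will settle under the carrier.
- knob_grip (a point): On the vertical axis of the black round tare knob (32 mm diameter, 40 mm tall, its top 130 mm above the table); this point, 112 mm above the table, is the height to grip. Can be gripped at any yaw from above. Turns with slight friction (0.03 N m) and stays where it is left.
- tare_knob (a joint): Angle of the tare knob (rad), growing clockwise seen from above, from 0 to 5.
- jar: Bystander: amber jar with red cap, 72 mm diameter, 105 mm high. Origin: centre of its underside.
- can: Bystander: food can with green label, 66 mm diameter, 85 mm high. Origin: centre of its underside.
- pasta_box: Bystander: red box of food, 60 x 150 x 50 mm high. Origin: centre of its underside.

How it is judged (in metres and radians):
On the way, in this order (a step that is already met when the one before it is completed fails the run):
1. the check weight stands upright in the tray, let go (x of weight_centre in the frame of tray between -0.045 and 0.045 m and y of weight_centre in the frame of tray between -0.045 and 0.045 m and z of weight_centre in the frame of tray between 0.035 and 0.048 m and angle between weight_centre's own z axis and vertical below 0.15 rad and contact force between check_weight and the fingers below 0.2 N), for 0.2 s.
2. the carrier hangs on the bar, level and let go, and the bar has come to rest (x of carrier_centre in the frame of bar_mid between -0.018 and 0.018 m and y of carrier_centre in the frame of bar_mid between -0.035 and 0.035 m and z of carrier_centre in the frame of bar_mid between -0.05 and -0.033 m and angle between carrier_centre's own z axis and vertical below 0.2 rad and value of joint bar above 0.003 m and velocity of joint bar between -0.01 and 0.01 m/s and contact force between carrier and the fingers below 0.2 N), for 0.2 s.
3. the red mark is at the needle's tip while the carrier hangs on the bar (all of step 2 and angle between the x axis of needle_tip and the x axis of zero_mark, either way round below 0.1 rad), for 0.2 s.
At the end, for the whole second after the job is handed in: Check weight upright (0.15 rad) on the tray floor, within 45 mm of its centre along each side; carrier astride the bar at rest, within 35 mm of mid-bar along it, 18 mm across, tilt under 0.2 rad; needle within the red mark (0.1 rad); all let go (all of step 1 and all of step 3 and contact force between tare_knob and the fingers below 0.2 N); the robot touches nothing.
It fails at once if the bar is driven down to its stop (beyond 24 mm) (value of joint bar above 0.024 m).
It fails at once if the jar is moved more than 30 mm or knocked over (distance of jar from where it was at the start of the episode above 0.03 m or angle between jar's own z axis and vertical above 0.5 rad).
It fails at once if the can is moved more than 30 mm or knocked over (distance of can from where it was at the start of the episode above 0.03 m or angle between can's own z axis and vertical above 0.5 rad).
It fails at once if the red box is moved more than 30 mm or knocked over (distance of pasta_box from where it was at the start of the episode above 0.03 m or angle between pasta_box's own z axis and vertical above 0.5 rad).
It also fails if it takes over 72 s, if anything falls off the work surface, if the arm or the gripper's body presses on something with over 40 N, if the wrist force passes 120 N, or if a joint passes its speed limit or range.

ROBOT

A 6-joint arm with a two-finger parallel gripper is mounted at the origin on the work surface. World frame = base frame: x ahead of the robot, y to its left, z up, the work surface at z = 0. Lengths are in m, angles in degrees, forces in N, time in s.
With the tool pointing down it reaches from about 0.325 to 0.75 m from the base axis. Payload 7.6 kg.
Tool frame: the origin (TCP) lies between the finger pads; the fingertips stand 25 mm ahead of it and the grasp point (between the pads) lies 6 mm ahead of it; z points along the fingers, x is the direction in which the jaws open and shut, and the axes are right-handed (so a half turn about z gives the same grasp; the last joint's range is limited). The gripper opens to 85 mm and grips with 20 to 120 N. Pads are 22 mm wide; open, the fingers measure 114 mm over their backs; the gripper's body (76 mm by 85 mm) begins 54 mm behind the grasp point. The pads swing forward as they close: fully open they stand 13 mm farther back than shut.
Start: joints at [-81.033, 2.991, 80.254, -0, 96.75, -4.028], TCP at [0.118, -0.512, 0.256] pointing down, gripper open.
Joint ranges: [-166.34, 166.34], [-52.06, 124.39], [6.96, 135.62], [-60.46, 240.46], [14.63, 156.25], [-167.68, 167.68]. Speed limits (degrees/s): [147.25, 147.25, 172.46, 180, 180, 180].

INTERFACE

Orientations are given as a 3x3 rotation matrix whose columns are the frame's x, y, z axes.
In Python, from rig import r gives the robot as it stands.
- The arm moves only by the tool step_arm, never from a script. Its argument "increments" is a list of rows, each an object of numbers: "x", "y", "z": the shift along the tool's x, y, z in cm; "wx", "wy", "wz": the turn, a rotation vector about the tool's x, y, z in rad. In form: [{"x": .., "y": .., "z": .., "wx": .., "wy": .., "wz": ..}, ...]. A call has 1 to 8 rows; each row is the pose to reach, as a shift and turn from the pose commanded when the call began, along the tool's axes at that moment; what a row does not reach only later rows make up. A row lasts 1/8 s, in which the tool goes at most 62.5 mm and 10.7 degrees, less where a joint would pass 70% of its speed; a pose out of reach is approached as far as the arm can. A call with a gripper value outside its range is refused whole. "gripper" is the finger opening in cm, from 0 to 8.54, set as the call begins (left out, the last holds). The fingers move at their own pace and stop on an object; "squeeze" is the grip in N (left out, the last holds). Time passes only in rows, so rows that repeat a pose let the fingers close. It gives the time, the measured TCP pose, the force and the opening at its end, in the units of the state.
- r.sense(): the state, without advancing time (a new reading comes with each control period).
- r.grab_frame(name): name is "scene" or "top" or "wrist"; returns a dict with "color" (384x512x3 uint8, red, green, blue), "fx", "fy", "cx", "cy" (pixels), "camera_from_world" (4x4, takes a point from world to camera coordinates); the wrist camera has in their place "mount" (4x4, takes a point from camera to tool coordinates, whose origin is the TCP and whose axes are the tool frame's). Camera axes: x right, y up, looking along -z (the intrinsics and any distortion apply to the point x, -y, -z); pixel columns grow to the right and rows downward; lengths in m; the calibration is good to about 2 mm. A picture is of the moment at which its call begins: read the wrist's pose just before it. There is no depth.
- r.job_done(): hands the job in, once; it reports no verdict.
The state is a dict: "t": time; "q": joint angles; "qd": joint speeds; "effort": joint torques, N m; "ee_pos": TCP position; "tool_rot": TCP orientation; "force": force on the tool from outside, world axes, zero at the start; "wrist_torque": the same for the moment, N m; "width": finger opening in m.
Only numpy, scipy, OpenCV 4.12 (cv2) and the standard library are available. Lean on these libraries where they do the work, as an engineer would, in place of code of your own. Each camera call takes 0.05 s, during which the arm holds its last target.

## Working session

There is one attempt and no reset: what is moved stays moved. The work goes in short steps, Python scripts to look and compute and a tool call to move; the robot and the scene stay as the last step left them, time stands still between calls to the robot, and variables do not carry over. Pictures are saved under pics/ and viewed, and the job is handed in when it is done.

Besides the shell and the picture viewer there is one more tool, called after "Request:" as name(argument=value, ...) on one line, values as JSON. step_arm: Moves the arm, as the interface text tells. Its arguments: {"type":"object","properties":{"increments":{"type":"array","items":{"type":"object","properties":{"x":{"type":"number"},"y":{"type":"number"},"z":{"type":"number"},"wx":{"type":"number"},"wy":{"type":"number"},"wz":{"type":"number"}}}},"gripper":{"type":"number"},"squeeze":{"type":"number"}},"required":["increments"]}

```bash
mkdir -p pics; ls; python3 - <<'E'
from rig import r
import cv2
s=r.sense();print(s)
for n in ("scene","top","wrist"):
    f=r.grab_frame(n);cv2.imwrite(f"pics/{n}0.png",f["color"][:,:,::-1]);print(n,{k:v for k,v in f.items() if k!="color"})
E
```

```text
pics
{'t': 0.0, 'q': array([-8.10324996e+01,  3.02756073e+00,  8.03128189e+01, -7.56234816e-04,
        9.67500998e+01, -4.02892448e+00]), 'qd': array([ 0.01948734,  0.11707528, -0.01657895, -0.01269649, -0.01616152,
        0.0509932 ]), 'effort': array([-3.24935827e-04, -3.81670332e+01, -3.60191274e+01, -8.96915276e-05,
        6.16205216e-03, -3.28402530e-05]), 'ee_pos': array([ 0.11803623, -0.51128929,  0.25547104]), 'tool_rot': array([[ 2.24888550e-01, -9.74384459e-01, -2.59097710e-04],
       [-9.74383218e-01, -2.24888677e-01,  1.55781677e-03],
       [-1.57618059e-03, -9.78746936e-05, -9.99998753e-01]]), 'force': array([ 0.20739312, -0.10149675,  0.13181151]), 'wrist_torque': array([-0.03158354, -0.02445221, -0.08011614]), 'width': 0.08550177949833157}
scene {'fx': 427.1950835764531, 'fy': 427.1950835764531, 'cx': 255.93368059977487, 'cy': 181.36523531796175, 'camera_from_world': array([[-1.43764674e-01,  9.89611037e-01,  1.30927229e-03,
         7.51966399e-02],
       [-6.77541722e-01, -9.93932736e-02,  7.28737396e-01,
         2.91863814e-01],
       [ 7.21296703e-01,  1.03
[... 277 characters left out ...]
[[-0.01436262, -0.99983968, -0.01069232,  0.00887519],
       [ 0.98356443, -0.01605206,  0.17984257, -0.59303347],
       [-0.17998537, -0.00793357,  0.98363729, -1.08788733],
       [ 0.        ,  0.        ,  0.        ,  1.        ]])}
wrist {'fx': 302.71814063546475, 'fy': 302.71814063546475, 'cx': 255.4322552407354, 'cy': 190.77280403688732, 'mount': array([[ 9.99999204e-01,  6.91677610e-04, -1.05485909e-03,
        -4.45245898e-04],
       [ 3.49031842e-04, -9.55331287e-01, -2.95536818e-01,
        -7.63530675e-02],
       [-1.21215609e-03,  2.95536214e-01, -9.55330768e-01,
        -1.17650451e-01],
       [ 0.00000000e+00,  0.00000000e+00,  0.00000000e+00,
         1.00000000e+00]])}
```

View pics/scene0.png

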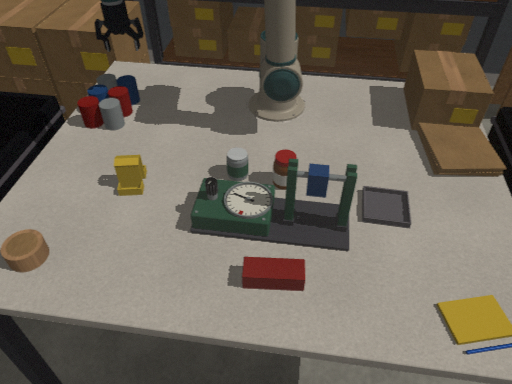

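View pics/top0.png

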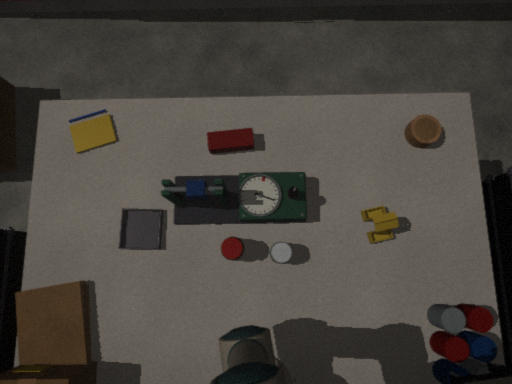

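The scene view shows the scale in the middle, weight at (318,181), tray at (386,206), carrier at (130,175). In the top view they lie at (197,188), (142,229) and (383,224). Next I enlarge them.

```bash
python3 - <<'E'
import cv2
im=cv2.imread('pics/top0.png')
a=cv2.resize(im[160:260,110:310],None,fx=4,fy=4,interpolation=cv2.INTER_CUBIC);cv2.imwrite('pics/a.png',a)
b=cv2.resize(im[190:260,340:420],None,fx=8,fy=8,interpolation=cv2.INTER_CUBIC);cv2.imwrite('pics/b.png',b)
im=cv2.imread('pics/scene0.png')
a=cv2.resize(im[140:250,180:420],None,fx=3.3,fy=3.3,interpolation=cv2.INTER_CUBIC);cv2.imwrite('pics/c.png',a)
b=cv2.resize(im[140:210,100:170],None,fx=8,fy=8,interpolation=cv2.INTER_CUBIC);cv2.imwrite('pics/d.png',b)
E
```

```text
(no output)
```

View pics/a.png

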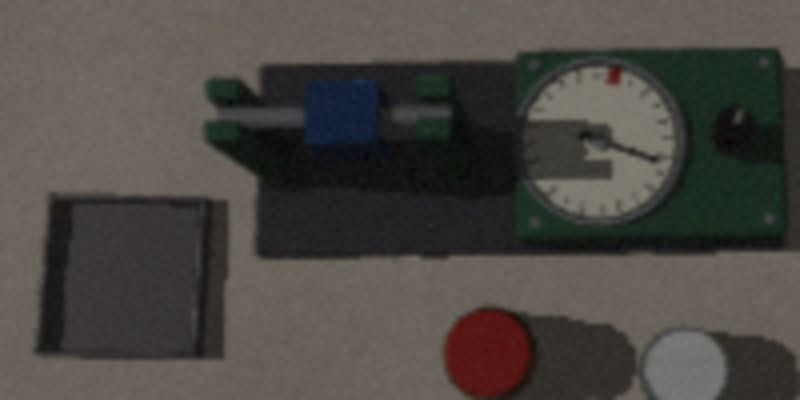

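View pics/b.png

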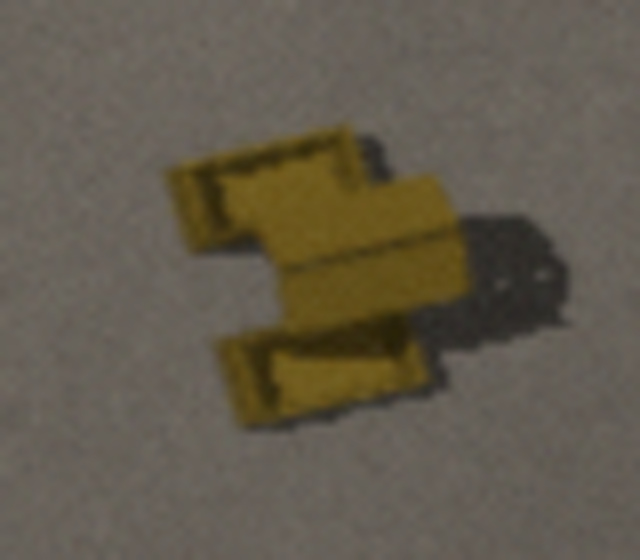

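View pics/c.png

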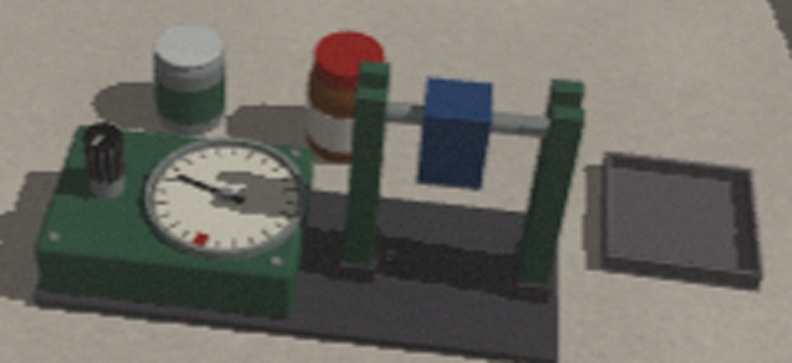

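View pics/d.png

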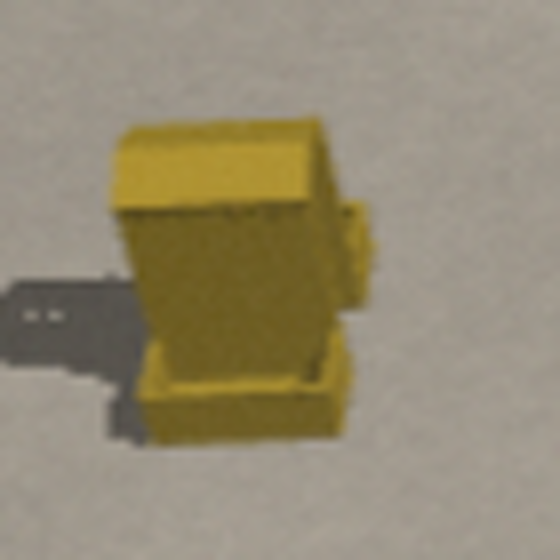

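```bash
cat > h.py <<'E'
import numpy as np
from scipy.optimize import least_squares
CAM={'scene':(427.195,255.934,181.365,np.array([[-1.43764674e-01,9.89611037e-01,1.30927229e-03,7.51966399e-02],[-6.77541722e-01,-9.93932736e-02,7.28737396e-01,2.91863814e-01],[7.21296703e-01,1.03879608e-01,6.84792007e-01,-1.63158154]])),
'top':(362.1,254.762,193.375,np.array([[-0.01436262,-0.99983968,-0.01069232,0.00887519],[0.98356443,-0.01605206,0.17984257,-0.59303347],[-0.17998537,-0.00793357,0.98363729,-1.08788733]]))}
def proj(c,P):
    f,cx,cy,T=CAM[c];q=T@np.append(P,1);return np.array([cx+f*q[0]/-q[2],cy-f*q[1]/-q[2]])
def Tm(p,P):
    c,s=np.cos(p[2]),np.sin(p[2]);return np.array([p[0]+c*P[0]-s*P[1],p[1]+s*P[0]+c*P[1],P[2]])
def fit(obs,x0):
    # obs: (cam,(u,v),(X,Y,Z) mm)
    fn=lambda p:np.concatenate([proj(c,Tm(p,np.array(P)/1000))-uv for c,uv,P in obs])
    s=least_squares(fn,x0,loss='soft_l1');return s.x,np.round(s.fun.reshape(-1,2),1)
E
python3 - <<'E'
from h import *
A=lambda u,v:np.array([110+u/4-.4,160+v/4-.4]);B=lambda u,v:np.array([340+u/8-.45,190+v/8-.45])
C=lambda u,v:np.array([180+u/3.3-.35,140+v/3.3-.35]);D=lambda u,v:np.array([100+u/8-.45,140+v/8-.45])
sc=[('top',A(516,53),(75,0,70)),('top',A(780,50),(75,-210,70)),('top',A(784,235),(-75,-210,70)),('top',A(517,240),(-75,0,70)),('top',A(262,66),(80,215,14)),('top',A(258,255),(-80,215,14)),('top',A(603,140),(0,-65,77)),('top',A(738,122),(0,-165,130)),
('scene',C(45,235),(75,-210,70)),('scene',C(293,263),(75,0,70)),('scene',C(83,128),(-75,-210,70)),('scene',C(228,198),(0,-65,77)),('scene',C(557,360),(80,215,14))]
p,e=fit(sc,[.5,0,0]);print('scale',p,e.tolist());P=p
for n,Q in dict(bar=(0,.12,.2),knob=(0,-.165,.112),dial=(0,-.065,.077),postA=(0,.06,.216),postB=(0,.18,.216)).items(): print(n,Tm(p,np.array(Q)).round(4))
w=[('top',A(305,82),(22,25,205)),('top',A(380,82),(22,-25,205)),('top',A(378,142),(-22,-25,205)),('top',A(308,140),(-22,25,205)),
('scene',C(428,78),(-22,-25,205)),('scene',C(492,83),(-22,25,205)),('scene',C(488,113),(22,25,205)),('scene',C(426,107),(22,-25,205)),('scene',C(418,184),(22,-25,133)),('scene',C(482,188),(22,25,133))]
p,e=fit(w,[.5,.1,0]);print('weight',p,e.tolist())
t=[('top',A(52,197),(65,65,20)),('top',A(210,199),(65,-65,20)),('top',A(206,356),(-65,-65,20)),('top',A(40,354),(-65,65,20)),
('scene',C(607,153),(-65,-65,20)),('scene',C(750,170),(-65,65,20)),('scene',C(760,277),(65,65,20)),('scene',C(602,265),(65,-65,20))]
p,e=fit(t,[.4,.3,0]);print('tray',p,e.tolist())
c=[('top',B(283,268),(0,35,101)),('top',B(467,229),(0,-35,101)),('top',B(168,172),(53,35,26)),('top',B(350,128),(53,-35,26)),('top',B(238,425),(-53,35,20)),('top',B(428,385),(-53,-35,26)),
('scene',D(150,445),(53,-35,0)),('scene',D(340,435),(53,35,0)),('scene',D(140,395),(53,-35,26))]
p,e=fit(c,[.4,-.4,.2]);print('carrier',p,e.tolist())
# bystanders
def ray(c,uv,z):
    return least_squares(lambda x:proj(c,np.array([x[0],x[1],z]))-uv,[.4,0]).x
print('jar',ray('top',A(489,352),.105),'can',ray('top',A(685,368),.085))
E
```

```text
scale [ 0.58376606  0.0513114  -0.00572246] [[-0.5, -0.7], [0.4, -0.7], [1.1, 0.7], [-0.7, 0.1], [-1.1, -0.7], [-1.6, 0.5], [-1.3, 0.4], [-1.0, 1.4], [-4.4, 3.5], [-0.5, 4.0], [-2.3, -2.2], [-1.0, -1.4], [0.5, -0.3]]
bar [0.5845 0.1713 0.2   ]
knob [ 0.5828 -0.1137  0.112 ]
dial [ 0.5834 -0.0137  0.077 ]
postA [0.5841 0.1113 0.216 ]
postB [0.5848 0.2313 0.216 ]
weight [0.58344723 0.16364584 0.01091657] [[-0.4, 0.2], [-1.0, -0.3], [-0.5, 0.4], [-1.3, 1.4], [-0.9, -0.6], [-0.2, -0.4], [0.8, 2.3], [-1.1, 2.3], [-1.1, -0.2], [-0.7, 0.5]]
tray [ 0.4930218   0.36789836 -0.02526573] [[-0.8, -1.3], [-0.3, -1.4], [-1.6, -0.0], [-1.0, 0.0], [-2.3, -0.4], [-1.0, -0.4], [-0.0, 0.0], [-0.4, -2.4]]
carrier [ 0.49359756 -0.38730269  0.21231854] [[-0.8, 1.0], [-1.0, 0.6], [1.5, -0.9], [-0.1, -0.3], [1.6, 0.2], [-0.2, 0.1], [0.2, 0.2], [0.1, 0.4], [-0.5, 0.2]]
jar [0.42327536 0.06884052] can [ 0.4100167  -0.07556293]
```

```bash
cat >> h.py <<'E'
from scipy.spatial.transform import Rotation as Ro
# fallback: commanded pose is unknown, use measured
def inc(s,pos,th=None):
    R=s['tool_rot'];d=R.T@(np.array(pos)-s['ee_pos'])*100
    if th is None: w=np.zeros(3)
    else:
        t=np.radians(th);T=np.array([[np.cos(t),np.sin(t),0],[np.sin(t),-np.cos(t),0],[0,0,-1]])
        w=Ro.from_matrix(R.T@T).as_rotvec()
    print('inc cm',d.round(2),'w',w.round(4))
E
python3 - <<'E'
from h import *;from rig import r
inc(r.sense(),(.584,.164,.33),0)
E
```

```text
inc cm [-55.34 -60.59  -7.37] w [-8.000e-04  9.000e-04 -1.344e+00]
```

Request:
step_arm(increments=[{"z": -4, "x": -3, "y": -3}, {"x": -55.3, "y": -60.6, "z": -7.4, "wz": -1.344}, {"x": -55.3, "y": -60.6, "z": -7.4, "wz": -1.344}, {"x": -55.3, "y": -60.6, "z": -7.4, "wz": -1.344}, {"x": -55.3, "y": -60.6, "z": -7.4, "wz": -1.344}, {"x": -55.3, "y": -60.6, "z": -7.4, "wz": -1.344}, {"x": -55.3, "y": -60.6, "z": -7.4, "wz": -1.344}, {"x": -55.3, "y": -60.6, "z": -7.4, "wz": -1.344}], gripper=8.5)

```text
invalid input at $.increments[0]: expected keys x, y, z, wx, wy, wz
```

```bash
python3 - <<'E'
from h import *;from rig import r
s=r.sense();print(s['t'],s['ee_pos'],s['q'].round(1));inc(s,(.584,.164,.33),0)
E
```

```text
0.15 [ 0.11804541 -0.511356    0.25568075] [-81.    3.   80.3  -0.   96.7  -4. ]
inc cm [-55.34 -60.59  -7.37] w [-8.000e-04  9.000e-04 -1.344e+00]
```

All keys are required.

Request:
step_arm(increments=[{"x": -3, "y": -3, "z": -4, "wx": 0, "wy": 0, "wz": 0}, {"x": -55.3, "y": -60.6, "z": -7.4, "wx": 0, "wy": 0, "wz": -1.344}, {"x": -55.3, "y": -60.6, "z": -7.4, "wx": 0, "wy": 0, "wz": -1.344}, {"x": -55.3, "y": -60.6, "z": -7.4, "wx": 0, "wy": 0, "wz": -1.344}, {"x": -55.3, "y": -60.6, "z": -7.4, "wx": 0, "wy": 0, "wz": -1.344}, {"x": -55.3, "y": -60.6, "z": -7.4, "wx": 0, "wy": 0, "wz": -1.344}, {"x": -55.3, "y": -60.6, "z": -7.4, "wx": 0, "wy": 0, "wz": -1.344}, {"x": -55.3, "y": -60.6, "z": -7.4, "wx": 0, "wy": 0, "wz": -1.344}], gripper=8.5)

```text
t: 1.15
ee_pos: [0.3905, -0.1146, 0.3155]
tool_rot: [[1.0, -0.025, 0.0], [-0.025, -1.0, -0.0], [0.001, 0.0, -1.0]]
force: [0.3, -0.3, -0.3]
width: 0.085
```

```bash
python3 - <<'E'
from h import *;from rig import r
s=r.sense();print(s['t'],s['ee_pos'],s['q'].round(1));inc(s,(.584,.164,.33),0)
E
```

```text
1.15 [ 0.39048867 -0.11457731  0.31549321] [-21.5 -16.7  91.7  -0.  105.  -20.1]
inc cm [ 18.64 -28.34  -1.45] w [ 0.0004 -0.0005 -0.0254]
```

Request:
step_arm(increments=[{"x": 18.6, "y": -28.3, "z": -1.5, "wx": 0, "wy": 0, "wz": -0.025}, {"x": 18.6, "y": -28.3, "z": -1.5, "wx": 0, "wy": 0, "wz": -0.025}, {"x": 18.6, "y": -28.3, "z": -1.5, "wx": 0, "wy": 0, "wz": -0.025}, {"x": 18.6, "y": -28.3, "z": -1.5, "wx": 0, "wy": 0, "wz": -0.025}, {"x": 18.6, "y": -28.3, "z": -1.5, "wx": 0, "wy": 0, "wz": -0.025}, {"x": 18.6, "y": -28.3, "z": -1.5, "wx": 0, "wy": 0, "wz": -0.025}, {"x": 18.6, "y": -28.3, "z": -1.5, "wx": 0, "wy": 0, "wz": -0.025}, {"x": 18.6, "y": -28.3, "z": -1.5, "wx": 0, "wy": 0, "wz": -0.025}])

```text
t: 2.15
ee_pos: [0.5844, 0.1599, 0.3301]
tool_rot: [[1.0, -0.007, -0.001], [-0.007, -1.0, -0.0], [-0.001, 0.0, -1.0]]
force: [0.2, -0.9, -0.8]
width: 0.0853
```

```bash
cat >> h.py <<'E'
def wlook(r,name):
    import cv2,pickle
    s=r.sense();f=r.grab_frame('wrist');cv2.imwrite(f'pics/{name}.png',f['color'][:,:,::-1])
    T=np.eye(4);T[:3,:3]=s['tool_rot'];T[:3,3]=s['ee_pos']
    M=np.linalg.inv(T@f['mount']);CAM['w_'+name]=(f['fx'],f['cx'],f['cy'],M[:3]);pickle.dump(CAM['w_'+name],open(f'pics/{name}.pkl','wb'))
    print(s['t'],s['ee_pos'].round(4),s['width'].round(4),s['force'].round(1));return s
def wload(name):
    import pickle;CAM['w_'+name]=pickle.load(open(f'pics/{name}.pkl','rb'))
def ray(c,uv,z):
    return least_squares(lambda x:proj(c,np.array([x[0],x[1],z]))-np.array(uv),[.4,0]).x.round(4)
E
python3 - <<'E'
from h import *;from rig import r
s=wlook(r,'w1')
E
```

```text
Traceback (most recent call last):
  File "h.py", line 27, in wlook
    print(s['t'],s['ee_pos'].round(4),s['width'].round(4),s['force'].round(1));return s
                                      ^^^^^^^^^^^^^^^^
AttributeError: 'float' object has no attribute 'round'
```

View pics/w1.png

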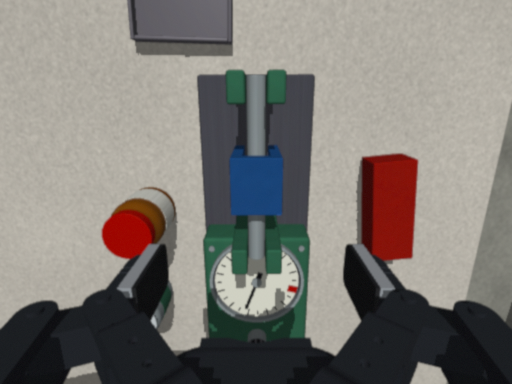

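The weight's top is at about (256,185), and the bar runs vertically at column 256. I enlarge to measure.

```bash
sed -i "s/s\['width'\].round(4)/round(s['width'],4)/" h.py; python3 - <<'E'
import cv2
im=cv2.imread('pics/w1.png')
cv2.imwrite('pics/w1a.png',cv2.resize(im[60:290,190:330],None,fx=2.6,fy=2.6,interpolation=cv2.INTER_CUBIC))
E
```

```text
(no output)
```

View pics/w1a.png

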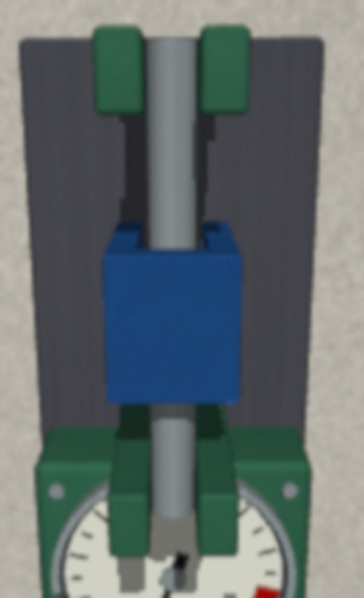

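```bash
python3 - <<'E'
from h import *;from rig import r
s=wlook(r,'w2')
c='w_w2';E=lambda u,v:np.array([190+u/2.6-.3,60+v/2.6-.3])
o=[(c,E(104,250),(-22,25,205)),(c,E(242,250),(22,25,205)),(c,E(240,403),(22,-25,205)),(c,E(106,403),(-22,-25,205))]
print(fit(o,[.58,.16,0]))
o=[(c,E(22,38),(-80,215,14)),(c,E(323,38),(80,215,14)),(c,E(57,491),(-65,-11,70)),(c,E(290,491),(65,-11,70))]
print(fit(o,[.58,.05,0]))
for u in (148,197): print('bar',ray(c,E(u,200),.193),)
for u in (153,194): print('bar',ray(c,E(u,450),.193))
p=fit(o,[.58,.05,0])[0];print(Tm(p,np.array([0,.12,.2])),Tm(p,np.array([0,-.165,.2])))
inc(s,(.5838,.1636,.201),0)
E
```

```text
2.2 [0.5843 0.1596 0.3305] 0.0852 [-0.4  0.4  0.4]
(array([ 0.58587081,  0.1642714 , -0.00715379]), array([[-0.5,  0.7],
       [ 0.5,  0.7],
       [-0.2, -0.8],
       [ 0.2, -0.8]]))
(array([ 0.58541236,  0.04782448, -0.00629912]), array([[-1.6,  1.4],
       [ 1.8,  1.2],
       [-2.2, -1.7],
       [ 1.9, -1.8]]))
bar [0.5781 0.2039]
bar [0.5939 0.2038]
bar [0.5785 0.1159]
bar [0.593  0.1158]
[0.58616825 0.1678221  0.2       ] [ 0.58437301 -0.11717225  0.2       ]
inc cm [-0.06 -0.4  12.95] w [ 0.0003 -0.     -0.0074]
```

Request:
step_arm(increments=[{"x": 0.15, "y": -0.4, "z": 5, "wx": 0, "wy": 0, "wz": 0}, {"x": 0.15, "y": -0.4, "z": 10, "wx": 0, "wy": 0, "wz": 0}, {"x": 0.15, "y": -0.4, "z": 12.9, "wx": 0, "wy": 0, "wz": 0}, {"x": 0.15, "y": -0.4, "z": 12.9, "wx": 0, "wy": 0, "wz": 0}, {"x": 0.15, "y": -0.4, "z": 12.9, "wx": 0, "wy": 0, "wz": 0}])

```text
t: 2.88
ee_pos: [0.5867, 0.1641, 0.2038]
tool_rot: [[1.0, -0.007, 0.003], [-0.007, -1.0, 0.001], [0.003, -0.001, -1.0]]
force: [0.2, -1.0, 1.0]
width: 0.0848
```

Request:
step_arm(increments=[{"x": 0, "y": 0, "z": 0, "wx": 0, "wy": 0, "wz": 0}, {"x": 0, "y": 0, "z": 0, "wx": 0, "wy": 0, "wz": 0}, {"x": 0, "y": 0, "z": 0, "wx": 0, "wy": 0, "wz": 0}, {"x": 0, "y": 0, "z": 0, "wx": 0, "wy": 0, "wz": 0}, {"x": 0, "y": 0, "z": 0, "wx": 0, "wy": 0, "wz": 0}, {"x": 0, "y": 0, "z": 0, "wx": 0, "wy": 0, "wz": 0}], gripper=3.5, squeeze=50)

```text
t: 3.62
ee_pos: [0.5863, 0.1645, 0.2015]
tool_rot: [[1.0, -0.006, 0.0], [-0.006, -1.0, 0.0], [0.0, -0.0, -1.0]]
force: [0.9, 0.5, 1.3]
width: 0.0427
```

Request:
step_arm(increments=[{"x": 0, "y": 0, "z": -1, "wx": 0, "wy": 0, "wz": 0}, {"x": 0, "y": 0, "z": -2.5, "wx": 0, "wy": 0, "wz": 0}, {"x": 0, "y": 0, "z": -5, "wx": 0, "wy": 0, "wz": 0}, {"x": 0, "y": 0, "z": -8, "wx": 0, "wy": 0, "wz": 0}, {"x": 0, "y": 0, "z": -11.5, "wx": 0, "wy": 0, "wz": 0}, {"x": 0, "y": 0, "z": -11.5, "wx": 0, "wy": 0, "wz": 0}])

```text
t: 4.38
ee_pos: [0.5867, 0.1646, 0.32]
tool_rot: [[1.0, -0.007, 0.006], [-0.007, -1.0, 0.001], [0.006, -0.001, -1.0]]
force: [-0.1, -0.1, -4.9]
width: 0.0435
```

```bash
python3 - <<'E'
from h import *;from rig import r
s=wlook(r,'w3');inc(s,(.494,.368,.31),-1);inc(s,(.493,.368,.073),-1)
E
```

```text
4.375 [0.5867 0.1646 0.32  ] 0.0435 [-0.1 -0.1 -4.9]
inc cm [ -9.41 -20.28   0.97] w [-0.0012 -0.006   0.0109]
inc cm [ -9.65 -20.25  24.67] w [-0.0012 -0.006   0.0109]
```

View pics/w3.png

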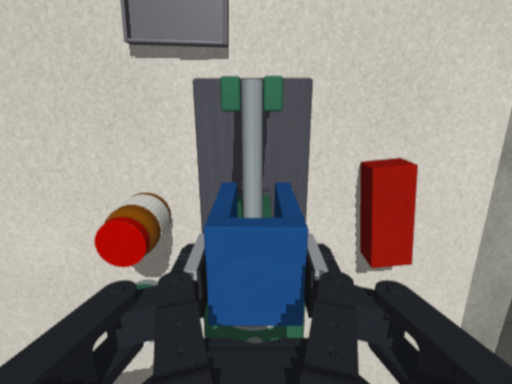

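The weight is held (force −4.9 N) and clear of the bar. The tray's near edge is at row 44, from column 127 to 229.

```bash
python3 - <<'E'
from h import *
wload('w3');wload('w2');p=(.49302,.3679,-.025)
for P in ((.065,-.065,.02),(-.065,-.065,.02)): print(proj('w_w3',Tm(p,np.array(P))))
print(ray('w_w3',(228.5,42),.02),ray('w_w3',(127,40),.02))
E
```

```text
[228.5552033   46.83843426]
[124.83675442  44.69412162]
[0.5565 0.3068] [0.4298 0.3099]
```

Request:
step_arm(increments=[{"x": -2.0, "y": -5.0, "z": 0, "wx": 0, "wy": 0, "wz": 0}, {"x": -4.5, "y": -10, "z": 0, "wx": 0, "wy": 0, "wz": 0}, {"x": -7, "y": -15, "z": 2, "wx": 0, "wy": 0, "wz": 0}, {"x": -9.4, "y": -20.3, "z": 6, "wx": 0, "wy": 0, "wz": 0.01}, {"x": -9.4, "y": -20.3, "z": 12, "wx": 0, "wy": 0, "wz": 0.01}, {"x": -9.4, "y": -20.3, "z": 15, "wx": 0, "wy": 0, "wz": 0.01}, {"x": -9.4, "y": -20.3, "z": 15, "wx": 0, "wy": 0, "wz": 0.01}, {"x": -9.4, "y": -20.3, "z": 15, "wx": 0, "wy": 0, "wz": 0.01}])

```text
t: 5.42
ee_pos: [0.4939, 0.3681, 0.1675]
tool_rot: [[1.0, -0.017, 0.001], [-0.017, -1.0, 0.001], [0.001, -0.001, -1.0]]
force: [-0.3, 0.3, -5.2]
width: 0.0434
```

```bash
python3 - <<'E'
from h import *;from rig import r
s=wlook(r,'w4');inc(s,(.493,.367,.076),-1)
E
```

```text
5.425 [0.4939 0.3681 0.1675] 0.0434 [-0.3  0.3 -5.2]
inc cm [-0.1   0.11  9.15] w [-0.0007 -0.0012  0.0006]
```

View pics/w4.png

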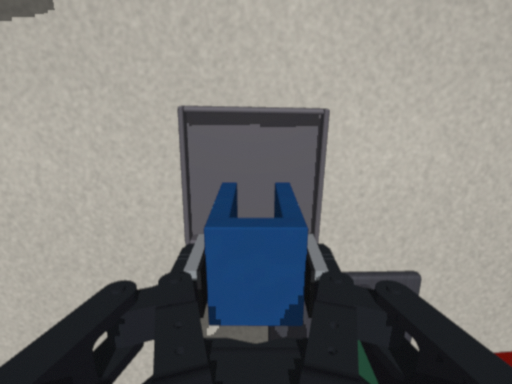

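The weight is centred over the tray (rim from column 180 to 328). I lower it.

Request:
step_arm(increments=[{"x": 0, "y": 0, "z": 4, "wx": 0, "wy": 0, "wz": 0}, {"x": 0, "y": 0, "z": 7.5, "wx": 0, "wy": 0, "wz": 0}, {"x": 0, "y": 0, "z": 8.7, "wx": 0, "wy": 0, "wz": 0}, {"x": 0, "y": 0, "z": 9, "wx": 0, "wy": 0, "wz": 0}, {"x": 0, "y": 0, "z": 9.2, "wx": 0, "wy": 0, "wz": 0}, {"x": 0, "y": 0, "z": 9.3, "wx": 0, "wy": 0, "wz": 0}])

```text
t: 6.22
ee_pos: [0.4942, 0.3686, 0.0751]
tool_rot: [[1.0, -0.017, 0.002], [-0.017, -1.0, 0.002], [0.002, -0.002, -1.0]]
force: [-0.9, 0.3, 1.5]
width: 0.0434
```

Request:
step_arm(increments=[{"x": 0, "y": 0, "z": 0, "wx": 0, "wy": 0, "wz": 0}, {"x": 0, "y": 0, "z": 0, "wx": 0, "wy": 0, "wz": 0}, {"x": 0, "y": 0, "z": 0, "wx": 0, "wy": 0, "wz": 0}, {"x": 0, "y": 0, "z": 0, "wx": 0, "wy": 0, "wz": 0}, {"x": 0, "y": 0, "z": -4, "wx": 0, "wy": 0, "wz": 0}, {"x": 0, "y": 0, "z": -9, "wx": 0, "wy": 0, "wz": 0}, {"x": 0, "y": 0, "z": -15, "wx": 0, "wy": 0, "wz": 0}, {"x": 0, "y": 0, "z": -21, "wx": 0, "wy": 0, "wz": 0}], gripper=8.5)

```text
t: 7.22
ee_pos: [0.4932, 0.3679, 0.2853]
tool_rot: [[1.0, -0.016, 0.0], [-0.016, -1.0, -0.0], [0.0, 0.0, -1.0]]
force: [0.2, 0.6, -0.5]
width: 0.0851
```

```bash
python3 - <<'E'
from h import *;from rig import r
s=wlook(r,'w5');inc(s,(.4936,-.3873,.33),0);print(s['q'])
E
```

```text
7.225 [0.4932 0.3679 0.2853] 0.0851 [ 0.2  0.6 -0.5]
inc cm [ 1.29 75.51 -4.46] w [ 0.0001 -0.     -0.0165]
[ 3.32837185e+01  1.75998448e+01  6.05558543e+01 -4.91960314e-03
  1.01846326e+02  3.42275542e+01]
```

View pics/w5.png

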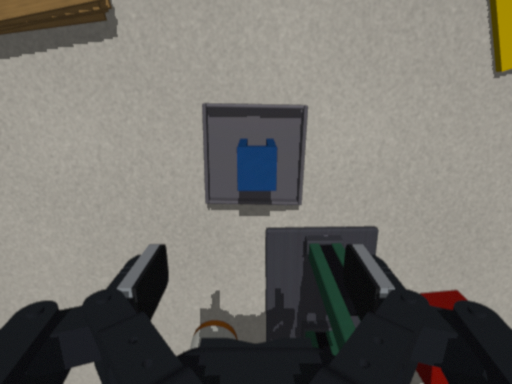

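```bash
python3 - <<'E'
from h import *
wload('w5')
for uv in ((203,104),(307,105),(301,207),(208,207)): print(ray('w_w5',uv,.02))
for uv in ((237,152),(277,152),(276,191),(238,191)): print(ray('w_w5',uv,.077))
E
```

```text
[0.4313 0.4367]
[0.5579 0.4334]
[0.5542 0.3012]
[0.429  0.3033]
[0.4743 0.3871]
[0.5177 0.3864]
[0.5168 0.3421]
[0.4739 0.3428]
```

Request:
step_arm(increments=[{"x": 0, "y": 4, "z": -5, "wx": 0, "wy": 0, "wz": 0}, {"x": -4, "y": 10, "z": -7, "wx": 0, "wy": 0, "wz": 0}, {"x": -7, "y": 16, "z": -7, "wx": 0, "wy": 0, "wz": 0}, {"x": -7, "y": 22, "z": -7, "wx": 0, "wy": 0, "wz": 0}, {"x": -7, "y": 28, "z": -7, "wx": 0, "wy": 0, "wz": 0}, {"x": -7, "y": 34, "z": -7, "wx": 0, "wy": 0, "wz": 0}, {"x": -7, "y": 40, "z": -7, "wx": 0, "wy": 0, "wz": 0}, {"x": -7, "y": 46, "z": -7, "wx": 0, "wy": 0, "wz": 0}])

```text
t: 8.28
ee_pos: [0.4154, -0.0893, 0.3535]
tool_rot: [[1.0, -0.016, 0.001], [-0.016, -1.0, -0.0], [0.001, 0.0, -1.0]]
force: [0.6, 0.2, 0.3]
width: 0.0853
```

```bash
python3 - <<'E'
from h import *;from rig import r
s=r.sense();print(s['ee_pos']);inc(s,(.4936,-.3873,.33),12.2);inc(s,(.4936,-.3373,.33),12.2)
E
```

```text
[ 0.41544078 -0.08927368  0.35349647]
inc cm [ 8.3  29.67  2.37] w [ 0.0004 -0.001  -0.2293]
inc cm [ 8.22 24.67  2.37] w [ 0.0004 -0.001  -0.2293]
```

Request:
step_arm(increments=[{"x": 1.5, "y": 6, "z": 0, "wx": 0, "wy": 0, "wz": -0.1}, {"x": 3, "y": 12, "z": 1, "wx": 0, "wy": 0, "wz": -0.23}, {"x": 5, "y": 18, "z": 2, "wx": 0, "wy": 0, "wz": -0.23}, {"x": 7, "y": 24, "z": 2.4, "wx": 0, "wy": 0, "wz": -0.23}, {"x": 8.3, "y": 29.7, "z": 2.4, "wx": 0, "wy": 0, "wz": -0.23}, {"x": 8.3, "y": 29.7, "z": 2.4, "wx": 0, "wy": 0, "wz": -0.23}, {"x": 8.3, "y": 29.7, "z": 2.4, "wx": 0, "wy": 0, "wz": -0.23}])

```text
t: 9.15
ee_pos: [0.4941, -0.3856, 0.3291]
tool_rot: [[0.977, 0.212, -0.0], [0.212, -0.977, 0.0], [-0.0, -0.0, -1.0]]
force: [-0.7, 0.0, -1.0]
width: 0.085
```

```bash
python3 - <<'E'
from h import *;from rig import r
s=wlook(r,'w6')
import cv2
im=cv2.imread('pics/w6.png')
cv2.imwrite('pics/w6a.png',cv2.resize(im[90:270,180:340],None,fx=3,fy=3,interpolation=cv2.INTER_CUBIC))
E
```

```text
9.15 [ 0.4941 -0.3856  0.3291] 0.085 [-0.7  0.  -1. ]
```

View pics/w6a.png

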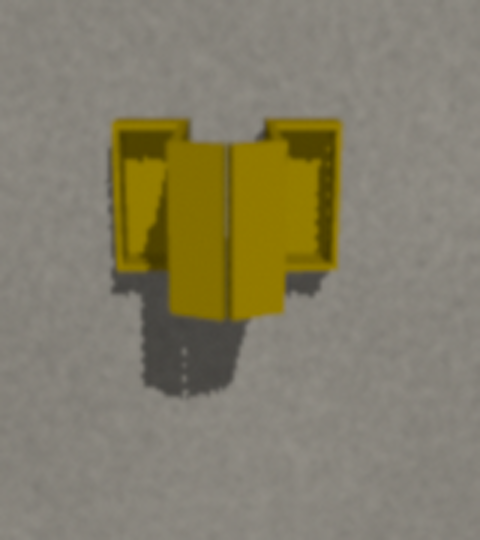

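The carrier is square to the tool. Its rim corners in the crop are (113,120), (342,120), (336,270), (117,270), and the ridge is at column 227.

```bash
python3 - <<'E'
from h import *;from rig import r
wload('w6');c='w_w6';E=lambda u,v:np.array([180+u/3-.33,90+v/3-.33])
o=[(c,E(113,120),(-53,35,26)),(c,E(342,120),(53,35,26)),(c,E(336,270),(53,-35,26)),(c,E(117,270),(-53,-35,26)),(c,E(226,145),(0,35,101)),(c,E(229,320),(0,-35,101))]
p,e=fit(o,[.49,-.38,.2]);print(p,np.degrees(p[2]),e.tolist())
s=r.sense();inc(s,(p[0],p[1],.08),np.degrees(p[2]));inc(s,(p[0],p[1],.09),np.degrees(p[2]))
E
```

```text
[ 0.49530319 -0.38817352  0.21478785] 12.30643753608954 [[-0.6, 0.7], [0.4, 0.6], [0.6, -0.0], [-0.1, 0.1], [0.3, -0.7], [-0.6, -0.4]]
inc cm [ 0.03  0.32 25.02] w [ 0.0009 -0.0008 -0.0006]
inc cm [ 0.03  0.32 24.02] w [ 0.0009 -0.0008 -0.0006]
```

Request:
step_arm(increments=[{"x": 0.05, "y": 0.3, "z": 6, "wx": 0, "wy": 0, "wz": 0}, {"x": 0.05, "y": 0.3, "z": 12, "wx": 0, "wy": 0, "wz": 0}, {"x": 0.05, "y": 0.3, "z": 18, "wx": 0, "wy": 0, "wz": 0}, {"x": 0.05, "y": 0.3, "z": 22.5, "wx": 0, "wy": 0, "wz": 0}, {"x": 0.05, "y": 0.3, "z": 25.1, "wx": 0, "wy": 0, "wz": 0}, {"x": 0.05, "y": 0.3, "z": 25.1, "wx": 0, "wy": 0, "wz": 0}, {"x": 0.05, "y": 0.3, "z": 25.1, "wx": 0, "wy": 0, "wz": 0}])

```text
t: 10.07
ee_pos: [0.4962, -0.3886, 0.0812]
tool_rot: [[0.977, 0.213, 0.003], [0.213, -0.977, -0.003], [0.002, 0.003, -1.0]]
force: [-0.4, -0.3, 0.3]
width: 0.0848
```

Request:
step_arm(increments=[{"x": 0, "y": 0, "z": 0, "wx": 0, "wy": 0, "wz": 0}, {"x": 0, "y": 0, "z": 0, "wx": 0, "wy": 0, "wz": 0}, {"x": 0, "y": 0, "z": 0, "wx": 0, "wy": 0, "wz": 0}, {"x": 0, "y": 0, "z": 0, "wx": 0, "wy": 0, "wz": 0}, {"x": 0, "y": 0, "z": 0, "wx": 0, "wy": 0, "wz": 0}, {"x": 0, "y": 0, "z": 0, "wx": 0, "wy": 0, "wz": 0}], gripper=3.5, squeeze=40)

```text
t: 10.82
ee_pos: [0.4954, -0.3889, 0.0797]
tool_rot: [[0.977, 0.212, 0.001], [0.212, -0.977, -0.001], [0.001, 0.001, -1.0]]
force: [-3.2, 1.4, 6.4]
width: 0.0445
```

```bash
python3 - <<'E'
from h import *;from rig import r
s=wlook(r,'w7')
E
```

```text
10.825 [ 0.4954 -0.3889  0.0797] 0.0445 [-3.2  1.4  6.4]
```

View pics/w7.png

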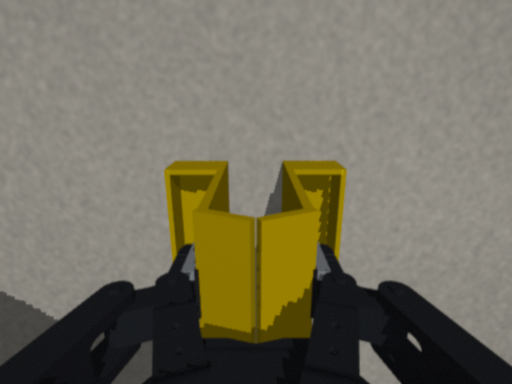

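Gripped squarely, width 44.5 mm. I lift it.

Request:
step_arm(increments=[{"x": 0, "y": 0, "z": -1, "wx": 0, "wy": 0, "wz": 0}, {"x": 0, "y": 0, "z": -4, "wx": 0, "wy": 0, "wz": 0}, {"x": 0, "y": 0, "z": -9, "wx": 0, "wy": 0, "wz": 0}, {"x": 0, "y": 0, "z": -14, "wx": 0, "wy": 0, "wz": 0}, {"x": 0, "y": 0, "z": -19, "wx": 0, "wy": 0, "wz": 0}, {"x": 0, "y": 0, "z": -24, "wx": 0, "wy": 0, "wz": 0}, {"x": 0, "y": 0, "z": -27, "wx": 0, "wy": 0, "wz": 0}, {"x": 0, "y": 0, "z": -27, "wx": 0, "wy": 0, "wz": 0}])

```text
t: 11.88
ee_pos: [0.4955, -0.3887, 0.351]
tool_rot: [[0.977, 0.212, 0.004], [0.212, -0.977, -0.003], [0.003, 0.004, -1.0]]
force: [0.7, -0.1, -4.2]
width: 0.0445
```

```bash
python3 - <<'E'
from h import *;from rig import r
s=wlook(r,'w8');inc(s,(.5862,.170,.35),-.4)
E
```

```text
11.875 [ 0.4955 -0.3887  0.351 ] 0.0445 [ 0.7 -0.1 -4.2]
inc cm [ 2.071e+01 -5.268e+01 -5.000e-02] w [ 0.0036 -0.0033  0.2206]
```

View pics/w8.png

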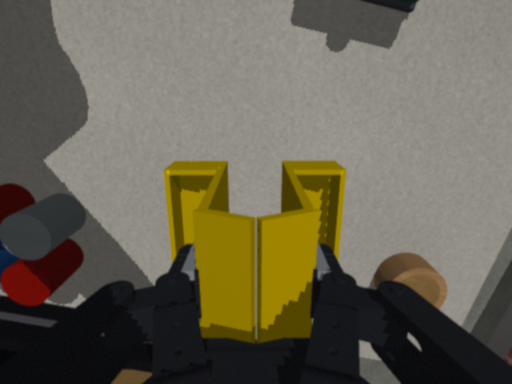

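Request:
step_arm(increments=[{"x": 1.5, "y": -4, "z": 0, "wx": 0, "wy": 0, "wz": 0.05}, {"x": 4, "y": -10, "z": 0, "wx": 0, "wy": 0, "wz": 0.12}, {"x": 6.3, "y": -16, "z": 0, "wx": 0, "wy": 0, "wz": 0.22}, {"x": 8.6, "y": -22, "z": 0, "wx": 0, "wy": 0, "wz": 0.22}, {"x": 11, "y": -28, "z": 0, "wx": 0, "wy": 0, "wz": 0.22}, {"x": 13.4, "y": -34, "z": 0, "wx": 0, "wy": 0, "wz": 0.22}, {"x": 15.7, "y": -40, "z": 0, "wx": 0, "wy": 0, "wz": 0.22}, {"x": 17.5, "y": -44.5, "z": 0, "wx": 0, "wy": 0, "wz": 0.22}])

```text
t: 12.92
ee_pos: [0.5714, 0.0855, 0.3451]
tool_rot: [[1.0, -0.006, -0.005], [-0.006, -1.0, -0.001], [-0.005, 0.001, -1.0]]
force: [1.3, -0.4, -3.5]
width: 0.0444
```

```bash
python3 - <<'E'
from h import *;from rig import r
s=r.sense();print(s['ee_pos']);inc(s,(.5862,.170,.345),-.4)
E
```

```text
[0.57141732 0.08554694 0.34513556]
inc cm [ 1.42 -8.45  0.  ] w [0.0006 0.0047 0.0006]
```

Request:
step_arm(increments=[{"x": 0.7, "y": -4, "z": 0, "wx": 0, "wy": 0, "wz": 0}, {"x": 1.3, "y": -7, "z": 0, "wx": 0, "wy": 0, "wz": 0}, {"x": 1.4, "y": -8.4, "z": 0, "wx": 0, "wy": 0, "wz": 0}, {"x": 1.4, "y": -8.4, "z": 0, "wx": 0, "wy": 0, "wz": 0}, {"x": 1.4, "y": -8.4, "z": 0, "wx": 0, "wy": 0, "wz": 0}, {"x": 1.4, "y": -8.4, "z": 0, "wx": 0, "wy": 0, "wz": 0}])

```text
t: 13.68
ee_pos: [0.5865, 0.1662, 0.3485]
tool_rot: [[1.0, -0.008, 0.0], [-0.008, -1.0, -0.0], [0.0, 0.0, -1.0]]
force: [0.2, 0.2, -3.6]
width: 0.0449
```

```bash
python3 - <<'E'
from h import *;from rig import r
import cv2
s=wlook(r,'w9');inc(s,(.5862,.170,.345),-.4)
for n in('scene','top'):
    f=r.grab_frame(n);im=f['color'][:,:,::-1];cv2.imwrite(f'pics/{n}9.png',im)
    c=(slice(100,250),slice(180,420)) if n=='scene' else (slice(150,230),slice(140,320))
    cv2.imwrite(f'pics/{n}9c.png',cv2.resize(im[c],None,fx=3.3,fy=3.3,interpolation=cv2.INTER_CUBIC))
E
```

```text
13.675 [0.5865 0.1662 0.3485] 0.0449 [ 0.2  0.2 -3.6]
inc cm [-0.03 -0.38  0.35] w [ 0.0002 -0.0003 -0.001 ]
```

View pics/w9.png

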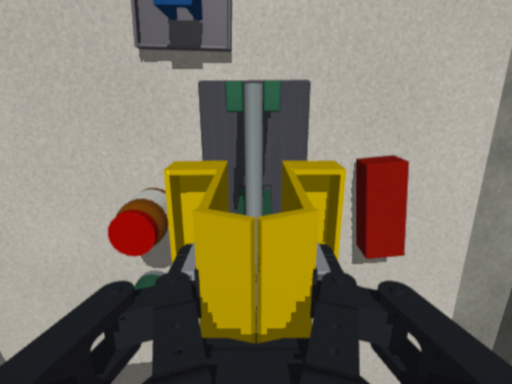

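View pics/scene9c.png

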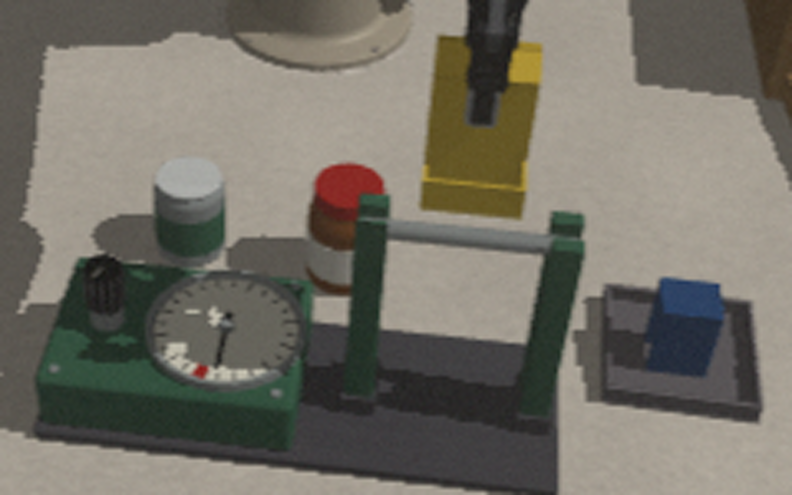

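```bash
python3 - <<'E'
from h import *
wload('w9')
for v in (120,200): print(ray('w_w9',(246,v),.2),ray('w_w9',(262.5,v),.2))
# carrier pocket points in wrist at carrier: mid between pockets
print(ray('w_w9',(166,165),.29),ray('w_w9',(345,165),.29))
E
```

```text
[0.5797 0.2233] [0.5939 0.2232]
[0.5785 0.1507] [0.5938 0.1506]
[0.5346 0.204 ] [0.6408 0.2031]
```

Request:
step_arm(increments=[{"x": 0, "y": -0.1, "z": 3, "wx": 0, "wy": 0, "wz": 0}, {"x": 0, "y": -0.1, "z": 6.5, "wx": 0, "wy": 0, "wz": 0}, {"x": 0, "y": -0.1, "z": 10, "wx": 0, "wy": 0, "wz": 0}, {"x": 0, "y": -0.1, "z": 13, "wx": 0, "wy": 0, "wz": 0}, {"x": 0, "y": -0.1, "z": 14.5, "wx": 0, "wy": 0, "wz": 0}, {"x": 0, "y": -0.1, "z": 14.8, "wx": 0, "wy": 0, "wz": 0}, {"x": 0, "y": -0.1, "z": 14.8, "wx": 0, "wy": 0, "wz": 0}, {"x": 0, "y": -0.1, "z": 14.8, "wx": 0, "wy": 0, "wz": 0}])

```text
t: 14.82
ee_pos: [0.587, 0.1685, 0.2019]
tool_rot: [[1.0, -0.007, 0.003], [-0.007, -1.0, 0.0], [0.003, -0.0, -1.0]]
force: [-0.5, -0.2, -3.4]
width: 0.0445
```

```bash
python3 - <<'E'
from h import *;from rig import r
import cv2
s=wlook(r,'w10')
for n in('scene',):
    f=r.grab_frame(n);im=f['color'][:,:,::-1]
    cv2.imwrite(f'pics/s10.png',cv2.resize(im[130:250,180:420],None,fx=3.3,fy=3.3,interpolation=cv2.INTER_CUBIC))
E
```

```text
14.825 [0.587  0.1685 0.2019] 0.0445 [-0.5 -0.2 -3.4]
```

View pics/s10.png

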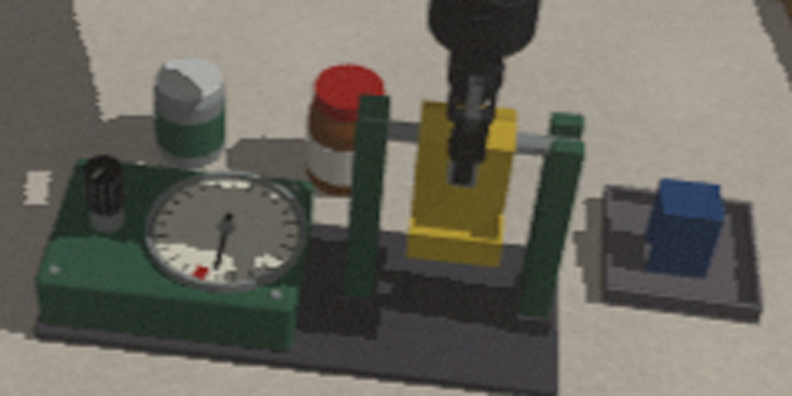

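View pics/w10.png

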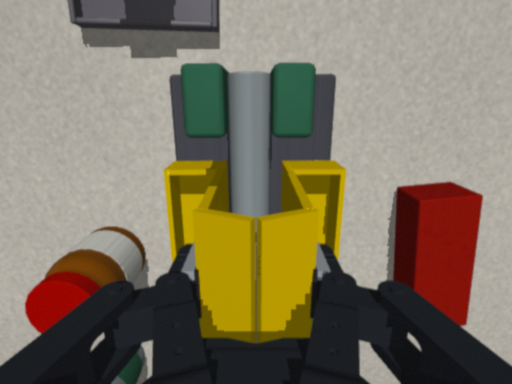

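The bar lies between the legs (columns 230–272) and the carrier sits midway between the posts. I lower it gently.

Request:
step_arm(increments=[{"x": 0, "y": 0, "z": 0.6, "wx": 0, "wy": 0, "wz": 0}, {"x": 0, "y": 0, "z": 1.0, "wx": 0, "wy": 0, "wz": 0}, {"x": 0, "y": 0, "z": 1.2, "wx": 0, "wy": 0, "wz": 0}, {"x": 0, "y": 0, "z": 1.4, "wx": 0, "wy": 0, "wz": 0}, {"x": 0, "y": 0, "z": 1.6, "wx": 0, "wy": 0, "wz": 0}, {"x": 0, "y": 0, "z": 1.6, "wx": 0, "wy": 0, "wz": 0}])

```text
t: 15.68
ee_pos: [0.5863, 0.1683, 0.1844]
tool_rot: [[1.0, -0.007, -0.0], [-0.007, -1.0, -0.0], [-0.0, 0.0, -1.0]]
force: [-3.2, -1.4, -1.4]
width: 0.0448
```

Request:
step_arm(increments=[{"x": 0, "y": 0, "z": 0.15, "wx": 0, "wy": 0, "wz": 0}, {"x": 0, "y": 0, "z": 0.3, "wx": 0, "wy": 0, "wz": 0}, {"x": 0, "y": 0, "z": 0.3, "wx": 0, "wy": 0, "wz": 0}, {"x": 0, "y": 0, "z": 0.3, "wx": 0, "wy": 0, "wz": 0}])

```text
t: 16.18
ee_pos: [0.5864, 0.1684, 0.1815]
tool_rot: [[1.0, -0.007, 0.0], [-0.007, -1.0, -0.0], [0.0, 0.0, -1.0]]
force: [-2.8, -0.7, -1.0]
width: 0.0448
```

```bash
python3 - <<'E'
from h import *;from rig import r
import cv2
f=r.grab_frame('scene');im=f['color'][:,:,::-1]
cv2.imwrite(f'pics/s11.png',cv2.resize(im[130:250,180:420],None,fx=3.3,fy=3.3,interpolation=cv2.INTER_CUBIC))
E
```

```text
(no output)
```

View pics/s11.png

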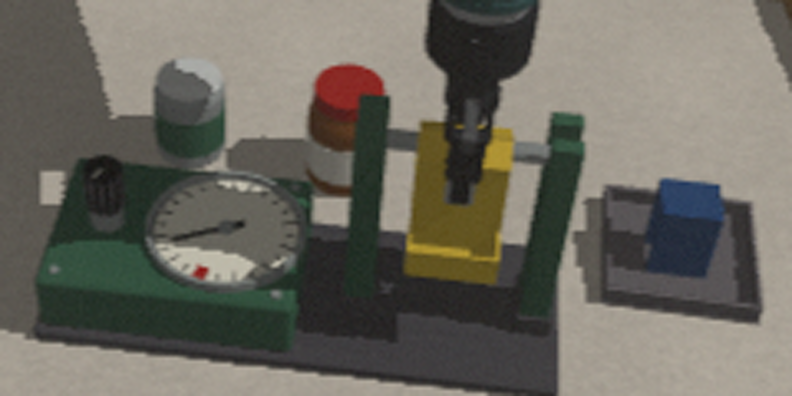

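The needle has turned about 65–70°, so the bar carries nearly the full load. I release.

Request:
step_arm(increments=[{"x": 0, "y": 0, "z": 0, "wx": 0, "wy": 0, "wz": 0}, {"x": 0, "y": 0, "z": 0, "wx": 0, "wy": 0, "wz": 0}, {"x": 0, "y": 0, "z": 0, "wx": 0, "wy": 0, "wz": 0}, {"x": 0, "y": 0, "z": 0, "wx": 0, "wy": 0, "wz": 0}, {"x": 0, "y": 0, "z": 0, "wx": 0, "wy": 0, "wz": 0}, {"x": 0, "y": 0, "z": -3, "wx": 0, "wy": 0, "wz": 0}, {"x": 0, "y": 0, "z": -8, "wx": 0, "wy": 0, "wz": 0}, {"x": 0, "y": 0, "z": -13, "wx": 0, "wy": 0, "wz": 0}], gripper=8.5)

```text
t: 17.23
ee_pos: [0.5862, 0.1683, 0.3127]
tool_rot: [[1.0, -0.006, -0.0], [-0.006, -1.0, -0.0], [-0.0, 0.0, -1.0]]
force: [1.1, -0.3, 0.2]
width: 0.0851
```

```bash
python3 - <<'E'
from h import *;from rig import r
import cv2
s=wlook(r,'w12')
f=r.grab_frame('scene');im=f['color'][:,:,::-1]
cv2.imwrite(f'pics/s12.png',cv2.resize(im[130:250,180:420],None,fx=3.3,fy=3.3,interpolation=cv2.INTER_CUBIC))
inc(s,(.5836,-.115,.31),-.4)
E
```

```text
17.225 [0.5862 0.1683 0.3127] 0.0851 [ 1.1 -0.3  0.2]
inc cm [-0.08 28.33  0.28] w [0.0002 0.0004 0.0005]
```

View pics/s12.png

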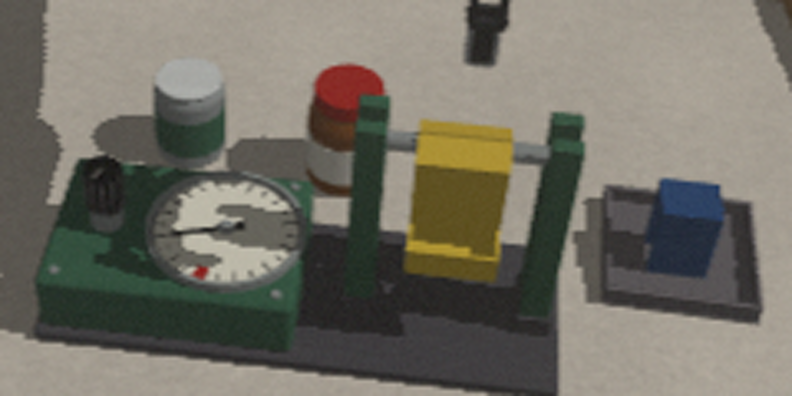

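View pics/w12.png

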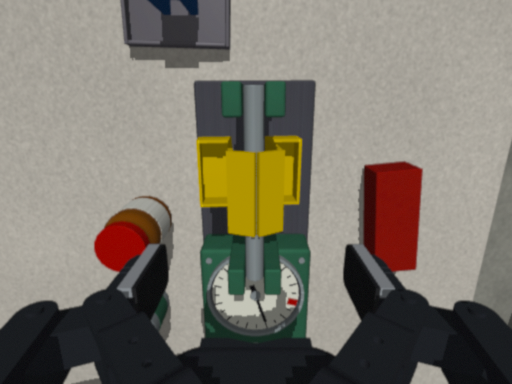

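The carrier hangs level, let go. The needle is about 60° clockwise of the red mark. I move above the knob side to measure the dial.

Request:
step_arm(increments=[{"x": 0, "y": 5, "z": 0, "wx": 0, "wy": 0, "wz": 0}, {"x": 0, "y": 11, "z": 0, "wx": 0, "wy": 0, "wz": 0}, {"x": 0, "y": 17, "z": 1, "wx": 0, "wy": 0, "wz": 0}, {"x": -0.1, "y": 22, "z": 5, "wx": 0, "wy": 0, "wz": 0}, {"x": -0.1, "y": 22, "z": 6, "wx": 0, "wy": 0, "wz": 0}, {"x": -0.1, "y": 22, "z": 6, "wx": 0, "wy": 0, "wz": 0}, {"x": -0.1, "y": 22, "z": 6, "wx": 0, "wy": 0, "wz": 0}])

```text
t: 18.2
ee_pos: [0.5846, -0.0503, 0.2529]
tool_rot: [[1.0, -0.005, 0.002], [-0.005, -1.0, -0.0], [0.002, 0.0, -1.0]]
force: [0.4, -0.6, 0.7]
width: 0.0847
```

```bash
python3 - <<'E'
from h import *;from rig import r
import cv2
s=wlook(r,'w13')
im=cv2.imread('pics/w13.png');cv2.imwrite('pics/w13a.png',cv2.resize(im[70:310,140:370],None,fx=2.5,fy=2.5,interpolation=cv2.INTER_CUBIC))
E
```

```text
18.2 [ 0.5846 -0.0503  0.2529] 0.0847 [ 0.4 -0.6  0.7]
```

View pics/w13a.png

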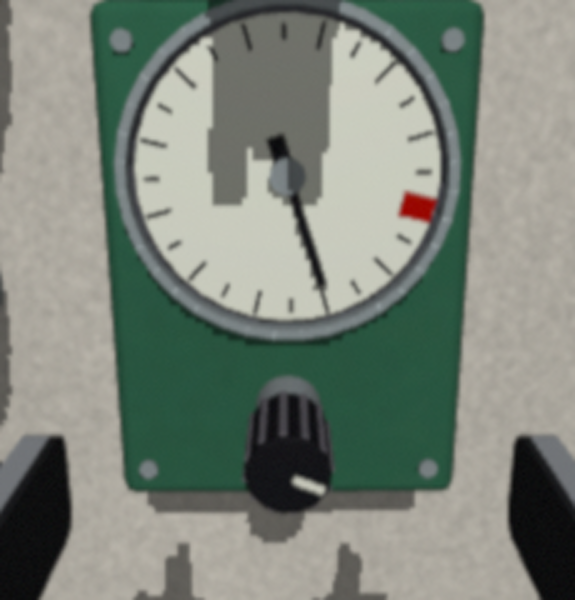

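```bash
python3 - <<'E'
from h import *;from rig import r
wload('w13');c='w_w13';E=lambda u,v:np.array([140+u/2.5-.3,70+v/2.5-.3])
# bezel circle -> centre: left/right/top/bottom
b=[ray(c,E(*q),.079) for q in ((115,165),(459,165),(288,340))];print(b,b[2][1]+.066)
sc=(b[0][0]+b[1][0])/2
D=np.array([sc,b[2][1]+.066]);hub=ray(c,E(286,175),.08);print('centre',D,'hub',hub)
for D in (D,hub):
    m=ray(c,E(418,207),.077)-D;n=ray(c,E(322,287),.079)-D
    am,an=np.arctan2(m[1],m[0]),np.arctan2(n[1],n[0]);print(am,an,am-an,(am-an)/.6,np.hypot(*m),np.hypot(*n))
n2=ray(c,E(322,287),.079)-ray(c,E(277,138),.079);print('needle line',np.arctan2(n2[1],n2[0]))
k=ray(c,E(288,469),.13);print('knob',k)
print('screws',[ray(c,E(*q),.07) for q in ((121,40),(453,40),(428,468),(149,469))])
s=r.sense();inc(s,(.5845,-.1165,.118),100)
E
```

```text
[array([ 0.5194, -0.0094]), array([ 0.6508, -0.0101]), array([ 0.5851, -0.0808])] -0.014799999999999994
centre [ 0.5851 -0.0148] hub [ 0.5847 -0.0134]
-0.22508309337491225 -1.2656877864801037 1.0406046931051915 1.7343411551753194 0.05242232348913966 0.045606359205707284
-0.2490863533964146 -1.2665171127650554 1.017430759368641 1.6957179322810683 0.053140003763643064 0.047061874165825565
needle line -1.2826248771927353
knob [ 0.5849 -0.1112]
screws [array([0.5231, 0.036 ]), array([0.6477, 0.0353]), array([ 0.6472, -0.1451]), array([ 0.5227, -0.1449])]
inc cm [-1.00e-02  6.61e+00  1.35e+01] w [ 2.5000e-03 -1.6000e-03 -1.7499e+00]
```

The mark is about 1.03 rad anticlockwise of the needle, so the knob must turn about 1.72 rad. I pre-turn the wrist so that the grip ends with the dial in view.

Request:
step_arm(increments=[{"x": 0, "y": 4, "z": 0, "wx": 0, "wy": 0, "wz": -0.18}, {"x": 0, "y": 6.3, "z": 0, "wx": 0, "wy": 0, "wz": -0.36}, {"x": 0, "y": 6.3, "z": 0, "wx": 0, "wy": 0, "wz": -0.54}, {"x": 0, "y": 6.3, "z": 0, "wx": 0, "wy": 0, "wz": -0.72}, {"x": 0, "y": 6.3, "z": 0, "wx": 0, "wy": 0, "wz": -0.9}, {"x": 0, "y": 6.3, "z": 0, "wx": 0, "wy": 0, "wz": -1.08}, {"x": 0, "y": 6.3, "z": 0, "wx": 0, "wy": 0, "wz": -1.26}, {"x": 0, "y": 6.3, "z": 0, "wx": 0, "wy": 0, "wz": -1.44}])

```text
t: 19.25
ee_pos: [0.5842, -0.1136, 0.2527]
tool_rot: [[0.129, 0.992, 0.002], [0.992, -0.129, -0.001], [-0.0, 0.002, -1.0]]
force: [-0.0, -0.3, -0.3]
width: 0.0847
```

Request:
step_arm(increments=[{"x": 0, "y": 0, "z": 0, "wx": 0, "wy": 0, "wz": -0.18}, {"x": 0, "y": 0, "z": 0, "wx": 0, "wy": 0, "wz": -0.28}, {"x": 0, "y": 0, "z": 0, "wx": 0, "wy": 0, "wz": -0.28}, {"x": 0, "y": 0, "z": 0, "wx": 0, "wy": 0, "wz": -0.28}])

```text
t: 19.75
ee_pos: [0.5839, -0.1141, 0.252]
tool_rot: [[-0.141, 0.99, 0.001], [0.99, 0.141, -0.0], [-0.0, 0.001, -1.0]]
force: [0.6, 0.0, -1.3]
width: 0.0845
```

```bash
python3 - <<'E'
from h import *;from rig import r
s=wlook(r,'w14');print(s['q'].round(0));inc(s,(.5848,-.114,.118),None)
E
```

```text
19.75 [ 0.5839 -0.1141  0.252 ] 0.0845 [ 0.6  0.  -1.3]
[ -15.   14.   68.   -0.   97. -113.]
inc cm [ 0.    0.08 13.4 ] w [0. 0. 0.]
```

View pics/w14.png

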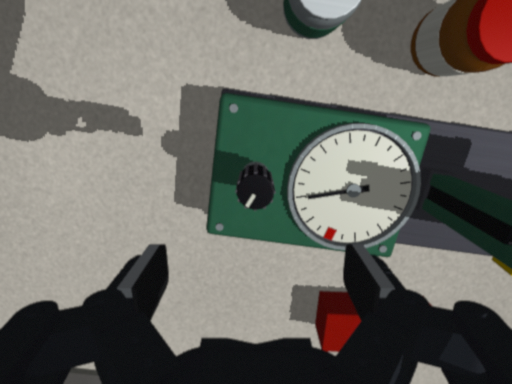

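```bash
python3 - <<'E'
from h import *;from rig import r
wload('w14');print(ray('w_w14',(256,192),.13));inc(r.sense(),(.585,-.1135,.118))
E
```

```text
[ 0.5845 -0.1134]
inc cm [ 0.06  0.12 13.38] w [0. 0. 0.]
```

Request:
step_arm(increments=[{"x": 0, "y": 0.1, "z": 5, "wx": 0, "wy": 0, "wz": 0}, {"x": 0, "y": 0.1, "z": 9, "wx": 0, "wy": 0, "wz": 0}, {"x": 0, "y": 0.1, "z": 12, "wx": 0, "wy": 0, "wz": 0}, {"x": 0, "y": 0.1, "z": 13.4, "wx": 0, "wy": 0, "wz": 0}, {"x": 0, "y": 0.1, "z": 13.4, "wx": 0, "wy": 0, "wz": 0}, {"x": 0, "y": 0.1, "z": 13.4, "wx": 0, "wy": 0, "wz": 0}])

```text
t: 20.55
ee_pos: [0.5854, -0.1147, 0.1192]
tool_rot: [[-0.142, 0.99, 0.003], [0.99, 0.142, -0.001], [-0.001, 0.003, -1.0]]
force: [-0.2, -0.1, 0.5]
width: 0.0852
```

Request:
step_arm(increments=[{"x": 0, "y": 0, "z": 0, "wx": 0, "wy": 0, "wz": 0}, {"x": 0, "y": 0, "z": 0, "wx": 0, "wy": 0, "wz": 0}, {"x": 0, "y": 0, "z": 0, "wx": 0, "wy": 0, "wz": 0}, {"x": 0, "y": 0, "z": 0, "wx": 0, "wy": 0, "wz": 0}, {"x": 0, "y": 0, "z": 0, "wx": 0, "wy": 0, "wz": 0}, {"x": 0, "y": 0, "z": 0, "wx": 0, "wy": 0, "wz": 0}, {"x": 0, "y": 0, "z": 0, "wx": 0, "wy": 0, "wz": 0}], gripper=2.6, squeeze=30)

```text
t: 21.42
ee_pos: [0.5847, -0.1144, 0.1178]
tool_rot: [[-0.142, 0.99, 0.001], [0.99, 0.142, -0.0], [-0.0, 0.001, -1.0]]
force: [-2.5, 1.6, 5.8]
width: 0.0312
```

Gripped (31 mm). Now the 1.72 rad clockwise turn.

Request:
step_arm(increments=[{"x": 0, "y": 0, "z": 0, "wx": 0, "wy": 0, "wz": 0.15}, {"x": 0, "y": 0, "z": 0, "wx": 0, "wy": 0, "wz": 0.3}, {"x": 0, "y": 0, "z": 0, "wx": 0, "wy": 0, "wz": 0.45}, {"x": 0, "y": 0, "z": 0, "wx": 0, "wy": 0, "wz": 0.6}, {"x": 0, "y": 0, "z": 0, "wx": 0, "wy": 0, "wz": 0.75}, {"x": 0, "y": 0, "z": 0, "wx": 0, "wy": 0, "wz": 0.9}, {"x": 0, "y": 0, "z": 0, "wx": 0, "wy": 0, "wz": 1.05}, {"x": 0, "y": 0, "z": 0, "wx": 0, "wy": 0, "wz": 1.2}])

```text
t: 22.42
ee_pos: [0.5844, -0.1151, 0.1178]
tool_rot: [[0.874, 0.487, -0.0], [0.487, -0.874, -0.001], [-0.001, 0.001, -1.0]]
force: [-3.2, -1.5, 6.1]
width: 0.031
```

Request:
step_arm(increments=[{"x": 0, "y": 0, "z": 0, "wx": 0, "wy": 0, "wz": 0.15}, {"x": 0, "y": 0, "z": 0, "wx": 0, "wy": 0, "wz": 0.3}, {"x": 0, "y": 0, "z": 0, "wx": 0, "wy": 0, "wz": 0.45}, {"x": 0, "y": 0, "z": 0, "wx": 0, "wy": 0, "wz": 0.52}, {"x": 0, "y": 0, "z": 0, "wx": 0, "wy": 0, "wz": 0.52}, {"x": 0, "y": 0, "z": 0, "wx": 0, "wy": 0, "wz": 0.52}])

```text
t: 23.18
ee_pos: [0.5841, -0.1152, 0.1178]
tool_rot: [[1.0, -0.007, -0.001], [-0.007, -1.0, -0.001], [-0.001, 0.001, -1.0]]
force: [-5.0, -1.2, 6.3]
width: 0.0314
```

```bash
python3 - <<'E'
from h import *;from rig import r
import cv2
s=wlook(r,'w15');print(s['q'].round(0))
im=cv2.imread('pics/w15.png');cv2.imwrite('pics/w15a.png',cv2.resize(im[0:300,120:390],None,fx=2,fy=2,interpolation=cv2.INTER_CUBIC))
E
```

```text
23.175 [ 0.5841 -0.1152  0.1178] 0.0314 [-5.  -1.2  6.3]
[-15.  19.  78.  -0.  83. -14.]
```

View pics/w15a.png

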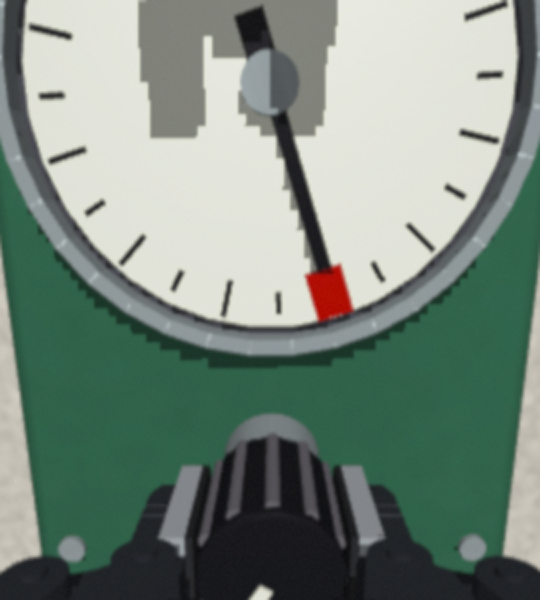

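The mark's inner end is at (324,270) and the needle tip at (325,270) in the crop, so they are aligned. I release and retreat.

Request:
step_arm(increments=[{"x": 0, "y": 0, "z": 0, "wx": 0, "wy": 0, "wz": 0}, {"x": 0, "y": 0, "z": 0, "wx": 0, "wy": 0, "wz": 0}, {"x": 0, "y": 0, "z": 0, "wx": 0, "wy": 0, "wz": 0}, {"x": 0, "y": 0, "z": 0, "wx": 0, "wy": 0, "wz": 0}, {"x": 0, "y": 0, "z": 0, "wx": 0, "wy": 0, "wz": 0}, {"x": 0, "y": 0, "z": -5, "wx": 0, "wy": 0, "wz": 0}, {"x": 0, "y": 0, "z": -10, "wx": 0, "wy": 0, "wz": 0}, {"x": 0, "y": 0, "z": -14, "wx": 0, "wy": 0, "wz": 0}], gripper=8.5)

```text
t: 24.22
ee_pos: [0.5847, -0.1145, 0.2599]
tool_rot: [[1.0, -0.006, 0.002], [-0.006, -1.0, -0.001], [0.002, 0.001, -1.0]]
force: [0.5, -0.1, -0.2]
width: 0.0849
```

Request:
step_arm(increments=[{"x": 0, "y": 0, "z": 0, "wx": 0, "wy": 0, "wz": 0}, {"x": 0, "y": 0, "z": 0, "wx": 0, "wy": 0, "wz": 0}, {"x": 0, "y": 0, "z": 0, "wx": 0, "wy": 0, "wz": 0}])

```text
t: 24.6
ee_pos: [0.5841, -0.1144, 0.2555]
tool_rot: [[1.0, -0.006, -0.003], [-0.006, -1.0, 0.001], [-0.003, -0.001, -1.0]]
force: [-0.1, 1.3, -0.7]
width: 0.0849
```

```bash
python3 - <<'E'
from h import *;from rig import r
import cv2
s=wlook(r,'w16')
im=cv2.imread('pics/w16.png')
f=r.grab_frame('scene');b=f['color'][:,:,::-1]
cv2.imwrite('pics/f16.png',np.vstack([cv2.resize(im[20:240,140:370],(560,300)) if 0 else cv2.resize(im[90:330,140:380],(300,300),interpolation=cv2.INTER_CUBIC),np.zeros((0,300,3),np.uint8)]))
cv2.imwrite('pics/s16.png',cv2.resize(b[130:250,180:420],None,fx=3.3,fy=3.3,interpolation=cv2.INTER_CUBIC))
E
```

```text
24.6 [ 0.5841 -0.1144  0.2555] 0.0849 [-0.1  1.3 -0.7]
```

View pics/w16.png

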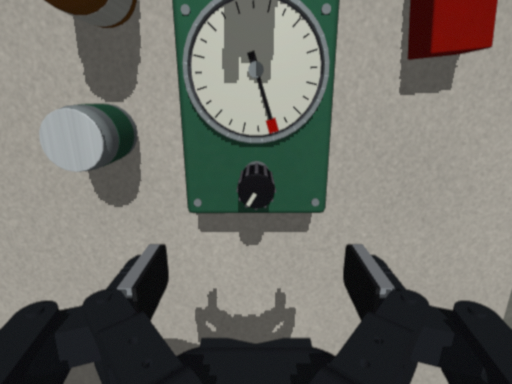

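View pics/s16.png

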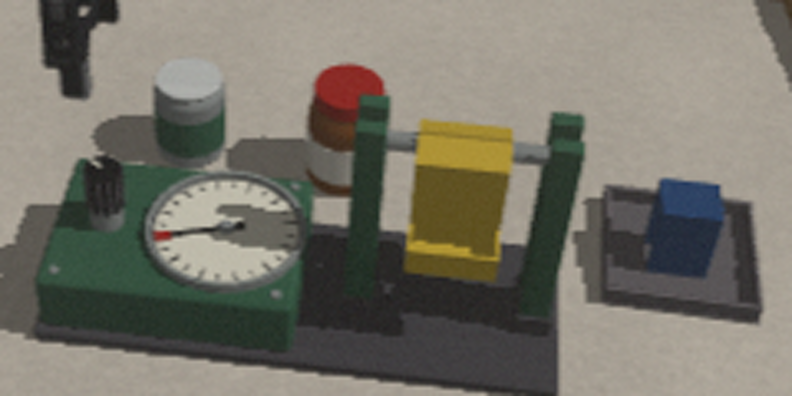

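Everything is in place: the needle points at the red mark at (272,126), the carrier hangs level, and the weight stands upright in the tray. The gripper is clear.

```bash
python3 -c "
from rig import r
print(r.job_done())"
```

```text
the job is handed in; nothing more can be done
None
```

The job is handed in at about 24.6 s of the 72 s allowed. The check weight stands upright in the tray, the carrier hangs on the bar, and the red mark is at the needle tip.

- **Check weight:** it was measured about 3 mm in x and 4 mm in y from the tray centre, upright and let go.
- **Carrier:** I lowered it in small steps until the bar took most of its load, then let go. By eye from the needle, the bar had sunk about 9 mm just before I let go, well short of its stop. It hangs level; I aimed it at mid-bar, where my two estimates were 3 to 4 mm apart, and it looks midway between the posts.
- **Tare knob:** I turned it 1.72 rad clockwise. After release, the needle tip still points at the middle of the red mark in both the wrist and scene pictures.
- **Other objects:** the jar and can look unmoved in the last scene picture. The red box is only partly visible in the last wrist picture, and I did not measure any of the three again. The arm never went near them.

The gripper ended clear of everything. None of my checks failed. The only disagreement was 2 to 4 mm between cameras on where the scale stands, which is within the tolerances.

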